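# Fit the keyed drive collar to the jar mixer

### The job

Get the jar mixer ready: take the aluminium drive collar with the D-shaped bore, turn it until its flat matches the flat on the mixer's upright post, and drop it over the post so that it sits flat, all the way down on the turntable. Leave the look-alike round-bored spare collar where it lies.

Things in the scene. Friction and masses are not known exactly. Their poses are not given: they have to be found in the camera images.
- collar: Keyed drive collar, bare aluminium, loose, bore upright, 36 mm high, 0.17 kg. Round hub 56 mm across from 6 to 36 mm height (grip here, any yaw) on a 68 mm flange 6 mm thick. Through bore 39 mm across with one flat 8 mm from the axis on its +x side (D shape); a 14 mm wide flange tab reaching 45 mm from the axis also points to +x. Origin on the axis at the underside, z up.
- post_foot (a point): Foot of the mixer's fixed steel D-post, on its axis at the turntable's top face (72 mm above the bench), where the collar's underside must rest; x towards the post's flat, z up. Post 34 mm across, flat 4 mm from the axis on +x, 36 mm high: straight for 22 mm, then tapering to a D-shaped nose 23 mm across centred 3 mm to -x. A collar within 12 degrees drops home; turned 40 degrees or more it hangs up.
- mixer: Jar mixer, fixed: low grey housing 200 mm (x) by 170 mm (y), 64 mm high; in the middle of its top a black turntable 112 mm across, 8 mm thick, with the upright D-post on its axis and a white index line at its +x rim. Origin under its centre on the bench; the knob front faces its -x, the flat of the post its +x; z up.
- spare: Spare collar, not to be used: same aluminium, flange (68 mm), hub (56 mm) and height (36 mm), but a plain round 39 mm bore without flat, and no tab. Loose on the bench; origin on the axis at the underside, z up.
Mind the look-alikes: they are no part of the job. Leave any red or turquoise look-alike of the collar alone.

How it is judged:
By the outcome, as a careful person would: the job done as asked, in the order asked, and still so for the second after the job is handed in, with the robot touching nothing.
It also fails if it takes over 32 s, if anything falls off the work surface, if the arm or the gripper's body presses on something with over 40 N, if the wrist force passes 120 N, or if a joint passes its speed limit or range.

### The arm

A 6-joint arm with a two-finger parallel gripper is mounted at the origin on the work surface. World frame = base frame: x ahead of the robot, y to its left, z up, the work surface at z = 0. Lengths are in m, angles in rad, forces in N, time in s.
With the tool pointing down it reaches from about 0.35 to 0.975 m from the base axis. Payload 4.9 kg.
Tool frame: the origin (TCP) lies midway between the tips of the shut fingers; the grasp point (between the pads) lies 19 mm behind it; z points along the fingers, y is the line along which they close (so a half turn about z gives the same grasp; the last joint's range is limited). The gripper opens to 85 mm and grips with 20 to 120 N. Pads are 22 mm wide; open, the fingers measure 114 mm over their backs; the gripper's body (76 mm by 85 mm) begins 54 mm behind the grasp point. The pads swing forward as they close: fully open they stand 13 mm farther back than shut.
Start: joints at [1.141, 0.053, 1.613, -0, 1.476, -0.119], TCP at [0.191, 0.595, 0.231] pointing down, gripper open.
Joint ranges: [-3.01, 3.01], [-1.01, 2.22], [0.06, 2.58], [-1.02, 4.17], [0.09, 2.62], [-3.14, 3.14]. Speed limits (rad/s): [2.57, 2.57, 3.14, 3.14, 3.14, 3.14].

### API

Orientations are given as a rotation vector (axis times angle).
In Python, from station import ctrl, optics, job gives the robot as it stands.
- The arm moves only by the shell command python3 -m jog 'ROWS' [OPENING] [FORCE]. ROWS is JSON, a list of rows, each a list of 2 entries, a list of its own where there are three numbers: the shift along the tool's x, y, z in m, then the turn, a rotation vector about the tool's x, y, z in rad. A call has 1 to 5 rows; each row is the pose to reach, as a shift and turn from the pose commanded when the call began, along the tool's axes at that moment; what a row does not reach only later rows make up. A row lasts 1/10 s, in which the tool goes at most 50 mm and 8.59 degrees, less where a joint would pass 70% of its speed; a pose out of reach is approached as far as the arm can. A call with a gripper value outside its range is refused whole. OPENING is the opening, from 0 (shut) to 1 (fully open), set as the call begins (- or left out, the last holds). The fingers move at their own pace and stop on an object; FORCE is the grip in N (left out, the last holds). Time passes only in rows, so rows that repeat a pose let the fingers close. It gives the time, the measured TCP pose, the force, the opening and the grip force at its end, in the units of the state.
- ctrl.get_obs(): the state, without advancing time (a new reading comes with each control period).
- optics.get_image(name): name is "side" or "top"; returns a dict with "image" (400x640x3 uint8, blue, green, red), "fx", "fy", "cx", "cy" (pixels), "D" ([k1, k2, p1, p2, k3] as OpenCV has them; the pictures are not rectified), "rvec" (rotation vector, rad) and "tvec" (3), from world to camera coordinates, as OpenCV has them. Camera axes: x right, y down, z forward; pixel columns grow to the right and rows downward; lengths in m; the calibration is good to about 2 mm. A picture is of the moment at which its call begins. There is no depth.
- job.finish_job(): hands the job in; it is judged then, once.
The state is a dict: "t": time; "q": joint angles; "dq": joint speeds; "effort": joint torques, N m; "tool_pos": TCP position; "tool_rot": TCP orientation; "contact_force": force on the tool from outside, world axes, zero at the start; "wrist_torque": the same for the moment, N m; "opening": finger opening in m; "grip_force": force on a finger pad.
Only numpy, scipy, OpenCV 4.12 (cv2) and the standard library are available. Lean on these libraries where they do the work, as an engineer would, in place of code of your own. Each camera call takes 0.05 s, during which the arm holds its last target. There are 200 camera calls.

## Working session

There is one attempt and no reset: what is moved stays moved. The work goes in short steps, Python scripts to look and compute and a shell command to move; the robot and the scene stay as the last step left them, time stands still between calls to the robot, and variables do not carry over. Pictures are saved under pics/ and viewed, at most 10 in all, crops included, and the job is handed in when it is done.

```bash
mkdir -p pics; ls; python3 - <<'E'
from station import ctrl, optics
import cv2,numpy as np
for n in("top","side"):
    d=optics.get_image(n); cv2.imwrite(f"pics/{n}0.png",d["image"])
    print({k:np.round(v,4).tolist() for k,v in d.items() if k!="image"})
print(ctrl.get_obs())
E
```

```text
pics
{'fx': 361.2575, 'fy': 361.2575, 'cx': 318.6779, 'cy': 195.5637, 'D': [-0.0504, 0.0, 0.0, 0.0, 0.0], 'rvec': [2.1574, -2.1299, 0.1635], 'tvec': [0.0866, 0.5994, 0.9]}
{'fx': 467.5686, 'fy': 467.5686, 'cx': 321.7798, 'cy': 194.6707, 'D': [-0.0107, 0.0, 0.0, 0.0, 0.0], 'rvec': [2.3832, -0.063, 0.0103], 'tvec': [-0.5929, 0.1238, 1.1159]}
{'t': 0.1, 'q': array([ 1.14098362e+00,  5.33219230e-02,  1.61415740e+00, -9.66594409e-07,
        1.47599562e+00, -1.19003030e-01]), 'dq': array([-0.00042992, -0.00047678, -0.00296545,  0.00165438,  0.00233617,
       -0.00141993]), 'effort': array([ 1.39150766e-04, -3.94901168e+01, -3.71363211e+01, -1.45998674e-04,
        3.92966977e-03, -2.52227039e-06]), 'tool_pos': array([0.190909  , 0.59453815, 0.23016626]), 'tool_rot': array([-4.86176795e-01, -3.10322892e+00,  2.84601228e-03]), 'contact_force': array([-0.2641195 , -0.25092701, -0.16279902]), 'wrist_torque': array([-0.04698065,  0.03387499, -0.01432066]), 'grip_force': 0.0, 'opening': 0.08571092213439052}
```

View pics/top0.png

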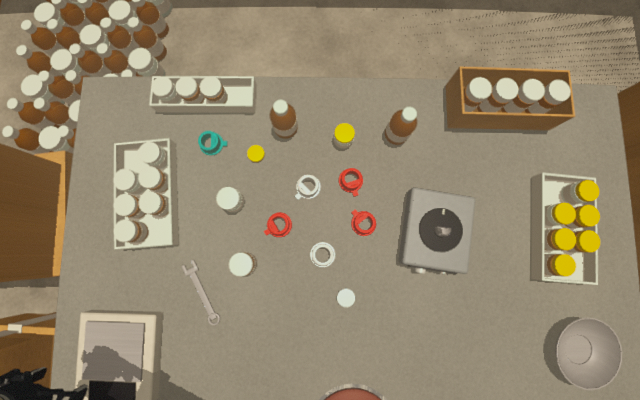

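View pics/side0.png

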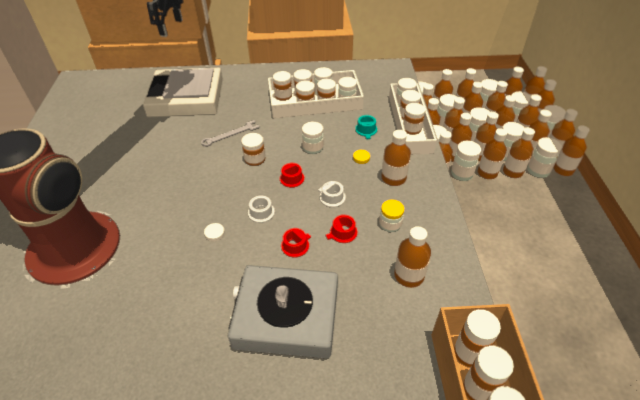

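The top view shows the keyed collar at about (308,186) with its tab toward (298,194), the round spare at (322,254), reds at (350,180), (363,222) and (279,225), and the mixer centred near (438,230). The side view shows the collar at (332,193) with its tab at (322,189). I'll zoom in on both.

```bash
python3 - <<'E'
import cv2,numpy as np
a=cv2.imread("pics/top0.png");b=cv2.imread("pics/side0.png")
def c(im,x,y,w,h,s): return cv2.resize(im[y:y+h,x:x+w],None,fx=s,fy=s,interpolation=cv2.INTER_CUBIC)
A=np.hstack([c(a,283,161,50,50,8),c(a,390,180,100,100,4)])
# side: collar 300..350,170..220 ; mixer turntable
B=np.hstack([c(b,308,170,50,25*1+0,8) if 0 else c(b,308,178,50,25,8),c(b,235,270,100,50,4)])
cv2.imwrite("pics/z0.png",np.vstack([A,B]))
E
```

```text
(no output)
```

View pics/z0.png

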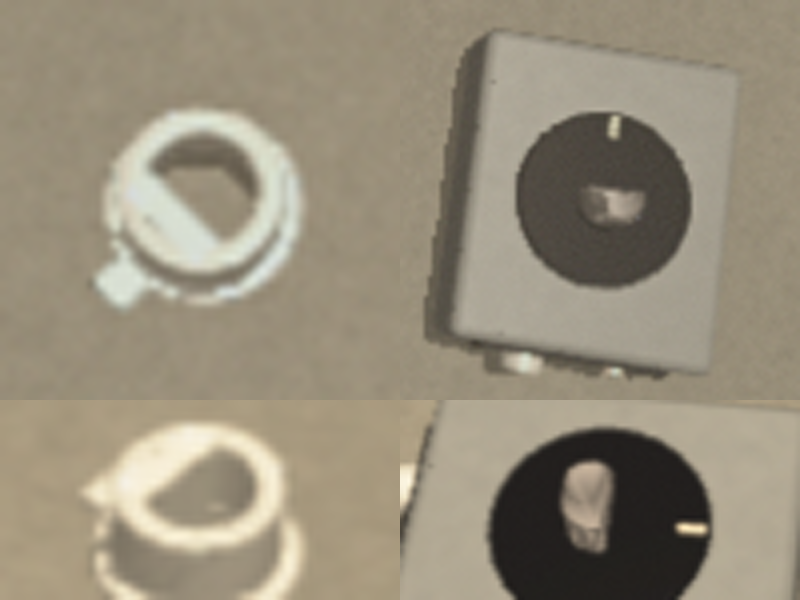

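The zoom gives these positions. Collar hub top centre is about (307.9,184.8) in the top view and (332.5,186.8) in the side view, and the tab end is at (296.6,198). The turntable is at about (440.5,229.6) and its index line at (443,211.5), with the housing corners clear.

```bash
cat > h.py <<'E'
import cv2,numpy as np
from scipy.spatial.transform import Rotation as R
from station import ctrl, optics
def back(d,uv,z):
    K=np.array([[d["fx"],0,d["cx"]],[0,d["fy"],d["cy"]],[0,0,1]])
    p=cv2.undistortPoints(np.array(uv,float).reshape(-1,1,2),K,np.array(d["D"]))[:,0]
    M=R.from_rotvec(np.ravel(d["rvec"])).as_matrix();t=np.ravel(d["tvec"])
    r=np.c_[p,np.ones(len(p))]@M; c=-M.T@t
    return c+r*((np.reshape(z,(-1,1))-c[2])/r[:,2:])
def rel(p,yaw=None):
    "shift in tool axes to world p"
    o=ctrl.get_obs();T=R.from_rotvec(o["tool_rot"])
    return T.inv().apply(np.array(p)-o["tool_pos"])
E
python3 - <<'E'
from h import *
T=optics.get_image("top");S=optics.get_image("side")
za=lambda L:np.array(L)/8-.44+[283,161]; zm=lambda L:np.array(L)/4-.375+[390,180]
hub=back(T,za([[200,191]]),.036);tab=back(T,za([[109,296]]),.006);fl=back(T,za([[203,204]]),.006)
hs=back(S,np.array([[200,74]])/8-.44+[308,178],.036)
print("hub",hub,hs,"flange",fl,"tab",tab)
for b in(hub,fl):print(np.degrees(np.arctan2(*(tab-b)[0,[1,0]])),np.linalg.norm((tab-b)[0,:2]))
for d,roi in((T,(410,200,470,260)),(S,(250,268,320,335))):
    x0,y0,x1,y1=roi;g=d["image"].max(2)[y0:y1,x0:x1]
    m=(g<75).astype(np.uint8)
    cs,_=cv2.findContours(m,cv2.RETR_EXTERNAL,cv2.CHAIN_APPROX_NONE);c=max(cs,key=cv2.contourArea)
    e=cv2.fitEllipse(cv2.convexHull(c));print(e, "turntable",back(d,np.array([e[0]])+[x0,y0],.072))
il=back(T,zm([[214,127]]),.072);print("index",il)
co=back(T,zm([[90,30],[338,72],[52,333],[307,373]]),.064);print("corners",co,co.mean(0))
for i,j in((2,0),(3,1),(0,1),(2,3)):v=co[j]-co[i];print(np.degrees(np.arctan2(v[1],v[0])),np.linalg.norm(v))
# world-frame of tool
o=ctrl.get_obs();print(R.from_rotvec(o["tool_rot"]).as_matrix().round(3))
E
```

```text
hub [[0.62909154 0.12416263 0.036     ]] [[0.6277715 0.127344  0.036    ]] flange [[0.63008106 0.12399388 0.006     ]] tab [[0.59785808 0.15545272 0.006     ]]
134.94810561558705 0.0442108406094624
135.6874772794643 0.045033084461344866
((36.54664611816406, 29.33111572265625), (27.701383590698242, 42.19483184814453), 175.4879913330078) turntable [[ 0.51210897 -0.2296251   0.072     ]]
((34.512996673583984, 33.974788665771484), (49.21588134765625, 55.356414794921875), 74.74063110351562) turntable [[ 0.50982751 -0.22041581  0.072     ]]
index [[ 0.55760134 -0.22255648  0.072     ]]
corners [[ 0.62053929 -0.14681337  0.064     ]
 [ 0.59519371 -0.30815884  0.064     ]
 [ 0.4275206  -0.11818223  0.064     ]
 [ 0.40376081 -0.27919139  0.064     ]] [ 0.5117536  -0.21308646  0.064     ]
-8.437360775003228 0.19513061489198263
-8.604664828454107 0.19361215870790996
-98.92757180146837 0.16332409457747107
-98.39443599563286 0.16275281451624818
[[-0.952  0.306 -0.001]
 [ 0.306  0.952 -0.001]
 [ 0.    -0.001 -1.   ]]
```

```bash
for i in 1; do python3 -m jog '[[[-0.561,-0.313,0.05],[0,0,0]],[[-0.561,-0.313,0.05],[0,0,0]],[[-0.561,-0.313,0.05],[0,0,0]],[[-0.561,-0.313,0.05],[0,0,0]],[[-0.561,-0.313,0.05],[0,0,0]]]' 1 40; done
python3 - <<'E'
from h import *
print(rel([.629,.125,.12]))
T=optics.get_image("top")
print("tt",back(T,[[440.5,229.6]],.072))
E
```

```text
t: 0.7
tool_pos: [0.3621, 0.4112, 0.2117]
tool_rot: [0.486, 3.104, 0.0]
contact_force: [0.6, 0.2, -0.6]
opening: 0.0851
grip_force: 0.0
[-0.3415716  -0.19105722  0.09166492]
tt [[ 0.51128463 -0.21413986  0.072     ]]
```

```bash
python3 -m jog '[[[-0.342,-0.191,0.09],[0,0,0]],[[-0.342,-0.191,0.09],[0,0,0]],[[-0.342,-0.191,0.09],[0,0,0]],[[-0.342,-0.191,0.09],[0,0,0]],[[-0.342,-0.191,0.09],[0,0,0]]]'
python3 - <<'E'
from h import *
print(rel([.629,.125,.12]))
E
```

```text
t: 1.25
tool_pos: [0.5284, 0.2333, 0.1555]
tool_rot: [0.486, 3.104, 0.0]
contact_force: [-0.2, 1.2, -1.0]
opening: 0.0854
grip_force: 0.0
[-0.12893189 -0.07232926  0.0354777 ]
```

```bash
python3 -m jog '[[[-0.129,-0.072,0.02],[0,0,0.15]],[[-0.129,-0.072,0.02],[0,0,0.3]],[[-0.129,-0.072,0.02],[0,0,0.45]],[[-0.129,-0.072,0.02],[0,0,0.56]],[[-0.129,-0.072,0.02],[0,0,0.56]]]'
python3 -m jog '[[[0,0,0],[0,0,0]],[[0,0,0],[0,0,0]]]'
python3 - <<'E'
from h import *
print(rel([.629,.125,.006]))
T=optics.get_image("top");S=optics.get_image("side")
s=lambda im,x,y:cv2.resize(im[y:y+100,x:x+100],None,fx=4,fy=4,interpolation=cv2.INTER_CUBIC)
cv2.imwrite("pics/g.png",np.hstack([s(T["image"],258,136),s(S["image"],282,126)]))
E
```

```text
t: 1.75
tool_pos: [0.6286, 0.1256, 0.135]
tool_rot: [-1.327, -2.846, 0.001]
contact_force: [-0.1, -0.1, -0.6]
opening: 0.0855
grip_force: 0.0
t: 1.95
tool_pos: [0.6277, 0.1277, 0.1361]
tool_rot: [-1.321, -2.85, -0.0]
contact_force: [0.5, 0.2, -0.1]
opening: 0.0853
grip_force: 0.0
[-0.00286799 -0.00074087  0.13008317]
```

View pics/g.png

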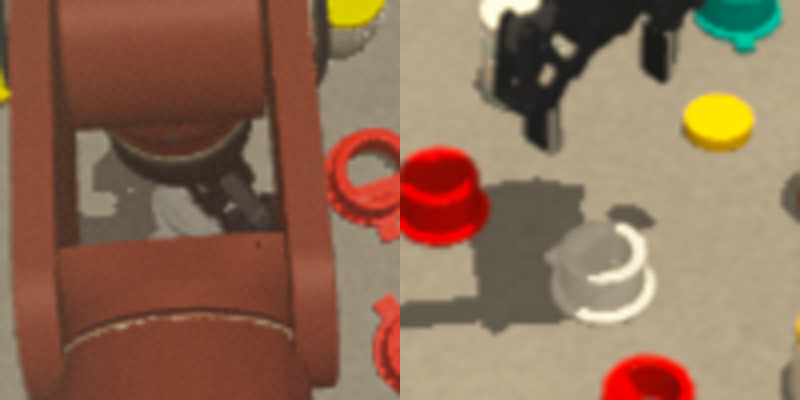

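The side view shows the open gripper above the untouched collar, at about (333,192), and nothing stands in the fingers' way. I'll descend and grip.

```bash
python3 -m jog '[[[-0.003,-0.001,0.05],[0,0,0]],[[-0.003,-0.001,0.09],[0,0,0]],[[-0.003,-0.001,0.115],[0,0,0]],[[-0.003,-0.001,0.13],[0,0,0]],[[-0.003,-0.001,0.13],[0,0,0]]]'
python3 -m jog '[[[0,0,0],[0,0,0]],[[0,0,0],[0,0,0]],[[0,0,0],[0,0,0]],[[0,0,0],[0,0,0]],[[0,0,0],[0,0,0]]]' 0.55 40
python3 -m jog '[[[0,0,0],[0,0,0]],[[0,0,0],[0,0,0]],[[0,0,0],[0,0,0]],[[0,0,0],[0,0,0]],[[0,0,0],[0,0,0]]]' 0 40
```

```text
t: 2.55
tool_pos: [0.6274, 0.1241, 0.0036]
tool_rot: [-1.322, -2.846, 0.003]
contact_force: [0.1, -1.0, -0.0]
opening: 0.0855
grip_force: 0.0
t: 3.05
tool_pos: [0.6314, 0.1239, 0.009]
tool_rot: [1.323, 2.845, 0.003]
contact_force: [-0.3, 0.9, 7.3]
opening: 0.0556
grip_force: 43.0
t: 3.55
tool_pos: [0.6314, 0.1239, 0.009]
tool_rot: [1.323, 2.845, 0.003]
contact_force: [-1.0, -0.7, 6.2]
opening: 0.0552
grip_force: 43.0
```

```bash
python3 -m jog '[[[0,0,-0.03],[0,0,0]],[[0,0,-0.07],[0,0,0]],[[0,0,-0.11],[0,0,0]],[[0,0,-0.15],[0,0,0]],[[0,0,-0.15],[0,0,0]]]' - 60
python3 -m jog '[[[0,0,0],[0,0,0.15]],[[0,0,0],[0,0,0.3]],[[0,0,0],[0,0,0.45]],[[0,0,0],[0,0,0.6]],[[0,0,0],[0,0,0.75]]]'
python3 -m jog '[[[0,0,0],[0,0,0.15]],[[0,0,0],[0,0,0.3]],[[0,0,0],[0,0,0.45]],[[0,0,0],[0,0,0.6]],[[0,0,0],[0,0,0.75]]]'
python3 -m jog '[[[0,0,0],[0,0,0.15]],[[0,0,0],[0,0,0.3]],[[0,0,0],[0,0,0.45]],[[0,0,0],[0,0,0.6]],[[0,0,0],[0,0,0.75]]]'
python3 -m jog '[[[0,0,0],[0,0,0.15]],[[0,0,0],[0,0,0.263]],[[0,0,0],[0,0,0.263]],[[0,0,0],[0,0,0.263]]]'
python3 - <<'E'
from h import *
print(rel([.5115,-.214,.16]),np.degrees(ctrl.get_obs()["q"]).round(1))
m=R.from_rotvec(ctrl.get_obs()["tool_rot"]).as_matrix()[:,1];print(np.degrees(np.arctan2(m[1],m[0])))
E
```

```text
t: 4.05
tool_pos: [0.6339, 0.1242, 0.165]
tool_rot: [1.319, 2.837, 0.011]
contact_force: [1.3, -0.2, -0.4]
opening: 0.0549
grip_force: 63.7
t: 4.55
tool_pos: [0.6288, 0.1237, 0.1549]
tool_rot: [-2.282, -2.158, 0.001]
contact_force: [-0.1, 0.1, -1.3]
opening: 0.0545
grip_force: 63.6
t: 5.05
tool_pos: [0.6288, 0.1237, 0.1549]
tool_rot: [-2.914, -1.172, 0.002]
contact_force: [-0.2, -0.0, -1.5]
opening: 0.0543
grip_force: 63.6
t: 5.55
tool_pos: [0.6288, 0.1237, 0.1549]
tool_rot: [3.141, 0.023, -0.002]
contact_force: [0.0, -0.8, -1.9]
opening: 0.0546
grip_force: 63.6
t: 5.95
tool_pos: [0.629, 0.1237, 0.1553]
tool_rot: [3.119, -0.376, -0.001]
contact_force: [-0.2, 0.2, -2.0]
opening: 0.0549
grip_force: 63.6
[-0.03393287  0.3559838  -0.00459645] [  4.5   8.4  94.1   0.   77.6 108.2]
-103.74220267706019
```

```bash
python3 -m jog '[[[-0.034,0.356,-0.005],[0,0,0]],[[-0.034,0.356,-0.005],[0,0,0]],[[-0.034,0.356,-0.005],[0,0,0]],[[-0.034,0.356,-0.005],[0,0,0]],[[-0.034,0.356,-0.005],[0,0,0]]]'
python3 - <<'E'
from h import *
print(rel([.5115,-.214,.16]))
E
```

```text
t: 6.45
tool_pos: [0.5457, -0.1137, 0.1594]
tool_rot: [3.119, -0.376, 0.001]
contact_force: [0.8, -0.8, -1.6]
opening: 0.0545
grip_force: 64.0
[-0.0093917   0.10556491 -0.00056532]
```

```bash
python3 -m jog '[[[-0.009,0.05,0],[0,0,0]],[[-0.009,0.085,0],[0,0,0]],[[-0.009,0.105,0],[0,0,0]],[[-0.009,0.105,0],[0,0,0]],[[-0.009,0.105,0],[0,0,0]]]'
python3 - <<'E'
from h import *
T=optics.get_image("top");S=optics.get_image("side")
print(rel([.5115,-.214,.16]))
s=lambda im,x,y:cv2.resize(im[y:y+100,x:x+100],None,fx=4,fy=4,interpolation=cv2.INTER_CUBIC)
cv2.imwrite("pics/p.png",np.hstack([s(T["image"],390,170),s(S["image"],235,220)]))
E
```

```text
t: 6.95
tool_pos: [0.5126, -0.2119, 0.1593]
tool_rot: [-3.118, 0.379, 0.0]
contact_force: [0.2, 0.1, -1.7]
opening: 0.0548
grip_force: 64.0
[-0.00062793  0.00324547 -0.0007651 ]
```

View pics/p.png

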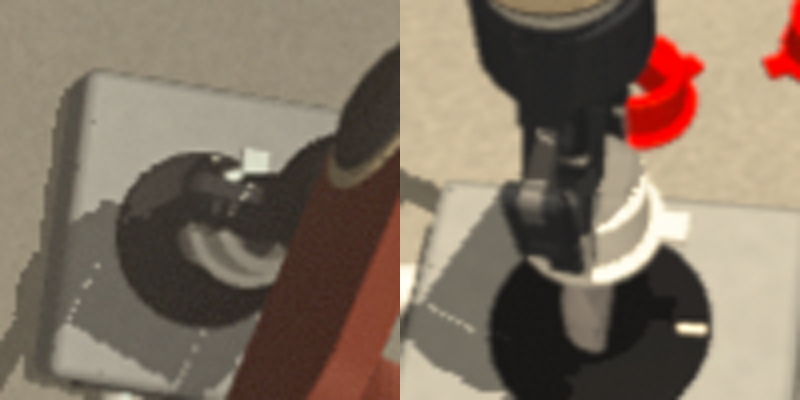

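The held collar is level, and its tab points along the index direction. In the top view the tab end is at about (454,207.5). In the side view the tab tip is at about (407,276), the flange's right edge at (401,276) and its bottom at (382,292). I'll compare these with predictions.

```bash
python3 - <<'E'
from h import *
T=optics.get_image("top");S=optics.get_image("side")
def pr(d,p):
    K=np.array([[d["fx"],0,d["cx"]],[0,d["fy"],d["cy"]],[0,0,1]])
    return cv2.projectPoints(np.array(p,float),np.array(d["rvec"]),np.array(d["tvec"]),K,np.array(d["D"]))[0][:,0]
c=ctrl.get_obs()["tool_pos"][:2]
a=np.linspace(0,2*np.pi,181);yaw=np.radians(-8.6)
z=.150
fl=np.c_[c[0]+.034*np.cos(a),c[1]+.034*np.sin(a),0*a+z]
# zoom coords
f=pr(S,fl);q=(f-[235,220]+.375)*4
print("side flange xmin/xmax/ymax zoom",q[:,0].min()+400,q[:,0].max()+400,q[:,1].max())
tip=[[c[0]+.045*np.cos(yaw),c[1]+.045*np.sin(yaw),z+.006]]
print("tab tip side zoom",(pr(S,tip)-[235,220]+.375)*4+[400,0],"top zoom",(pr(T,tip)-[390,170]+.375)*4)
print("tab dir", back(T,[[390+256/4-.4,170+150/4-.4]],z+.006)[0,:2]-c)
# post nose axis check & turntable in side zoom
th=np.c_[.5115+.056*np.cos(a),-.214+.056*np.sin(a),0*a+.072]
for d,o in((S,(235,220)),(T,(390,170))):
    q=(pr(d,th)-np.array(o)+.375)*4;print("turntable zoom x,y range",q.min(0),q.max(0))
E
```

```text
side flange xmin/xmax/ymax zoom 522.203910421182 667.594673290221 287.41613554145715
tab tip side zoom [[689.93325153 224.87428298]] top zoom [[254.9466438  151.52016221]]
tab dir [ 0.04544434 -0.00732904]
turntable zoom x,y range [ 90.07559599 222.79038878] [315.56268661 421.05420773]
turntable zoom x,y range [115.25199457 151.36976007] [290.76548266 329.21950845]
```

```bash
python3 -m jog '[[[0,0.0025,0.015],[0,0,0]],[[0,0.0025,0.03],[0,0,0]],[[0,0.0025,0.04],[0,0,0]],[[0,0.0025,0.045],[0,0,0]],[[0,0.0025,0.05],[0,0,0]]]'
python3 -m jog '[[[0,0,0.005],[0,0,0]],[[0,0,0.01],[0,0,0]],[[0,0,0.01],[0,0,0]]]'
```

```text
t: 7.65
tool_pos: [0.5118, -0.2141, 0.1083]
tool_rot: [-3.118, 0.379, 0.002]
contact_force: [-0.4, -0.7, -1.3]
opening: 0.0546
grip_force: 64.0
t: 7.95
tool_pos: [0.5118, -0.2142, 0.0988]
tool_rot: [-3.118, 0.38, 0.001]
contact_force: [-0.0, -0.9, -2.5]
opening: 0.0545
grip_force: 64.0
```

```bash
python3 -m jog '[[[0,0,0.004],[0,0,0]],[[0,0,0.008],[0,0,0]],[[0,0,0.012],[0,0,0]],[[0,0,0.015],[0,0,0]],[[0,0,0.015],[0,0,0]]]'
python3 -m jog '[[[0,0,0.001],[0,0,0]],[[0,0,0.002],[0,0,0]],[[0,0,0.002],[0,0,0]]]'
```

```text
t: 8.45
tool_pos: [0.5117, -0.2141, 0.0837]
tool_rot: [-3.118, 0.379, 0.002]
contact_force: [0.2, 0.2, -2.1]
opening: 0.0548
grip_force: 64.0
t: 8.75
tool_pos: [0.5121, -0.2143, 0.0824]
tool_rot: [3.119, -0.38, 0.0]
contact_force: [0.4, -1.2, -2.9]
opening: 0.0546
grip_force: 64.0
```

```bash
python3 -m jog '[[[0,0,0.001],[0,0,0]],[[0,0,0.002],[0,0,0]],[[0,0,0.002],[0,0,0]]]'
python3 -m jog '[[[0,0,0.001],[0,0,0]],[[0,0,0.001],[0,0,0]]]'
```

```text
t: 9.05
tool_pos: [0.5123, -0.2144, 0.0812]
tool_rot: [3.118, -0.38, 0.0]
contact_force: [-1.8, 2.2, 2.8]
opening: 0.0548
grip_force: 64.4
t: 9.25
tool_pos: [0.5124, -0.2144, 0.0811]
tool_rot: [3.118, -0.379, -0.0]
contact_force: [-3.7, 3.7, 9.3]
opening: 0.0548
grip_force: 65.0
```

Contact came at z = 0.081, exactly the seated height. I'll release slowly, retreat upward and look.

```bash
python3 -m jog '[[[0,0,0],[0,0,0]],[[0,0,0],[0,0,0]],[[0,0,0],[0,0,0]],[[0,0,0],[0,0,0]],[[0,0,0],[0,0,0]]]' 1 20
python3 -m jog '[[[0,0,-0.02],[0,0,0]],[[0,0,-0.06],[0,0,0]],[[0,0,-0.11],[0,0,0]],[[0,0,-0.15],[0,0,0]],[[0,0,-0.15],[0,0,0]]]'
python3 -m jog '[[[0,-0.3,0],[0,0,0]],[[0,-0.3,0],[0,0,0]],[[0,-0.3,0],[0,0,0]],[[0,-0.3,0],[0,0,0]],[[0,-0.3,0],[0,0,0]]]'
python3 - <<'E'
from h import *
T=optics.get_image("top");S=optics.get_image("side")
s=lambda im,x,y:cv2.resize(im[y:y+100,x:x+100],None,fx=4,fy=4,interpolation=cv2.INTER_CUBIC)
cv2.imwrite("pics/e.png",np.hstack([s(T["image"],390,170),s(S["image"],235,240)]))
def pr(d,p):
    K=np.array([[d["fx"],0,d["cx"]],[0,d["fy"],d["cy"]],[0,0,1]])
    return cv2.projectPoints(np.array(p,float),np.array(d["rvec"]),np.array(d["tvec"]),K,np.array(d["D"]))[0][:,0]
a=np.linspace(0,2*np.pi,181)
for z,r in((.075,.034),(.108,.028)):
  p=np.c_[.5118+r*np.cos(a),-.214+r*np.sin(a),0*a+z]
  for d,o in((T,(390,170)),(S,(235,240))):
    q=(pr(d,p)-np.array(o)+.375)*4;print(z,q.min(0),q.max(0))
E
```

```text
t: 9.75
tool_pos: [0.5121, -0.2143, 0.0792]
tool_rot: [-3.119, 0.38, 0.0]
contact_force: [0.2, 0.5, 0.4]
opening: 0.0854
grip_force: 0.0
t: 10.25
tool_pos: [0.5154, -0.2162, 0.2378]
tool_rot: [3.113, -0.379, 0.02]
contact_force: [0.6, -0.5, 0.5]
opening: 0.0854
grip_force: 0.0
t: 10.75
tool_pos: [0.5719, 0.0303, 0.2286]
tool_rot: [3.118, -0.38, -0.001]
contact_force: [1.3, 0.4, 0.3]
opening: 0.0853
grip_force: 0.0
0.075 [151.29482278 184.91304806] [258.20342498 293.24025897]
0.075 [134.54586536 175.97688298] [271.69624887 296.34980983]
0.108 [177.3898859  189.58573557] [268.61682176 282.07514191]
0.108 [140.56068626 149.72503621] [256.51111582 249.96697571]
```

View pics/e.png

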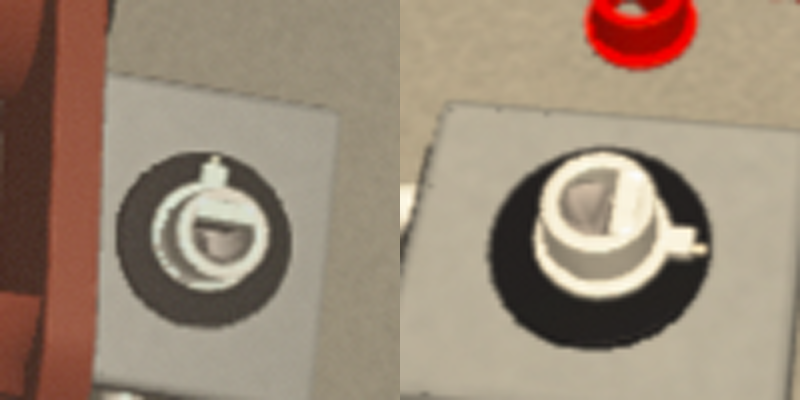

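The collar is seated. In the side view its flange spans x 533–671 with its bottom at 298, against a prediction of 535–672 and 296. Its tab lies over the index line, and the post top is flush inside the bore. I'm handing in.

```bash
python3 -m jog '[[[0,0,0],[0,0,0]],[[0,0,0],[0,0,0]],[[0,0,0],[0,0,0]]]'; python3 -c "
from station import job
print(job.finish_job())"
```

```text
t: 11.15
tool_pos: [0.5719, 0.0271, 0.2291]
tool_rot: [3.118, -0.383, -0.001]
contact_force: [-0.5, -0.0, 0.1]
opening: 0.0858
grip_force: 0.0
the job is handed in; nothing more can be done
None
```

The D-bore collar sits flat on the turntable with its flat matched to the post's, the spare collar was left alone, and the job was handed in at about 11 s.

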